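# Third hand at the press fixture

### The job

Slide the fixture's stop along its track until its knob is level with the steel pointer on the rule behind it, leaving the pointer alone. Then stand the unfinished wooden bookend flat on the fixture's board and push its low end squarely and centrally against the stop's spring pad with a steady force of about 8 newtons (pad about half-way in, never rammed to the end of its travel), and keep it pressed there for me to drive the screws: finish still holding it, with the stop still at the pointer and the magnifier, stapler and round tin left where they are.

Things in the scene. Friction and masses are not known exactly. Their poses are not given: they have to be found in the camera images.
- fixture: Fixed plywood board, 200 (x) x 260 (y) x 12 mm thick, lying on the work surface somewhere near its middle, turned by up to 0.15 rad; origin at the centre of its underside, x pointing away from the robot (towards the stop and track), y along the track to the left, z up. Along its far edge runs a wooden rule 26 mm high; in front of that an aluminium track along y, centred at x = +70 mm. The open front part of the board (x from -100 to about +20 mm) is where the bookend stands
- stop (a joint): Slide of the dark steel stop along the track, 0 to 0.13 m; grows towards the board's +y; the knob's centre is at y = -65 mm + this value in the board's frame, x = +70 mm. It stays where it is left and takes about 6 N to move
- stop_knob (a point): Centre of the upright round black knob on the stop, 22 mm in diameter, reaching from 40 to 74 mm above the board's top (52 to 86 mm above the work surface); this point is 58 mm above the board's top. The stop's body below the knob is 36 (x) x 50 (y) mm and reaches 40 mm above the board's top. Axes as the board's
- pointer (a joint): Place of the steel pointer along the rule, on the same scale as the stop: the knob is level with the pointer when both values are equal. The pointer is clamped: do not move it
- pointer_tip (a point): Tip of the small steel pointer with a brass screw, 22 mm wide, on the top of the wooden rule behind the track; it points to the robot and stands 29 mm above the board's top, 20 mm behind the knob's axis. Axes as the board's
- pad (a joint): How far the stop's spring pad is pushed in, 0 to 0.020 m, away from the robot along the board's x; the spring gives 800 N per m (8 N at 0.010)
- pad_face: The steel pad on the robot's side of the stop, 50 mm wide (y), 36 mm high, from 3 to 39 mm above the board's top, 8 mm thick; origin at the centre of its front face, axes as the board's. Unpressed, the face is 48 mm in front of the knob's axis; it slides with the stop
- bookend_grip (a point): Loose unfinished bookend of light wood, about 0.2 kg, L-shaped: a base 80 (x) x 64 (y) x 16 mm and an upright 18 mm thick (x) x 64 mm wide (y) across the base's rear end, its top 92 mm above the underside. It stands on its base to the left or the right of the fixture, turned by up to 0.5 rad. This point is in the middle of the upright's thickness and width, 64 mm above the underside and 31 mm behind the base's centre; its x axis points from the upright to the low end, z up
- bookend_nose (a point): Centre of the bookend's low end face (64 mm wide, 16 mm high), the face to press on the pad; 71 mm in front of bookend_grip along its x and 8 mm above the underside. Its x axis points out of the face
- bookend: The same bookend; origin at the centre of its underside, 40 mm behind the low end face
- magnifier: Loose magnifying glass lying flat, 171 x 78 mm, 15 mm thick, on the other side of the fixture from the bookend; origin at the centre of its underside; leave it
- stapler: Loose stapler, 162 x 40 x 43 mm, at the far left of the work surface; origin at the centre of its underside; leave it
- clip_tin: Loose round lidded tin, 67 mm across, 30 mm high, on the slightly higher desk top behind the fixture; origin at the centre of its underside; leave it
Not all that is in view belongs to the job. There is more than one size of the bookend; the job needs the larger.

How it is judged:
By the outcome, as a careful person would: the job done as asked, in the order asked, and still so for the second after the job is handed in, while the arm keeps its last pose, push and grip.
It also fails if it takes over 67 s, if anything falls off the work surface, if the arm or the gripper's body presses on something with over 40 N, if the wrist force passes 120 N, or if a joint passes its speed limit or range.

### The arm

A 6-joint arm with a two-finger parallel gripper is mounted at the origin on a cart in front of the work surface, level with it; the furniture and walls round the work are solid. World frame = base frame: x ahead of the robot, y to its left, z up, the work surface at z = 0. Lengths are in m, angles in degrees, forces in N, time in s.
With the tool pointing down it reaches from about 0.4 to 0.825 m from the base axis. Payload 7 kg.
Tool frame: the origin (TCP) lies midway between the tips of the shut fingers; the grasp point (between the pads) lies r.pinch_z behind it (r.pinch_z is the distance from the TCP to the grasp point, in m); z points along the fingers, y is the line along which they close (so a half turn about z gives the same grasp; the last joint's range is limited). The gripper opens to 88 mm and grips with 3 to 60 N. Pads are 19 mm wide; open, the fingers measure 130 mm over their backs; the gripper's body (78 mm by 193 mm) begins 47 mm behind the grasp point.
Start: joints at [87.726, 20.546, 0.682, 0, -70.136, -16.507], TCP at [0.217, 0.639, 0.227] pointing down, gripper open.
Joint ranges: [-176.03, 176.03], [-82.01, 121.73], [-58.28, 71.71], [-173.87, 95.51], [-174.79, -0.11], [-173.66, 173.66]. Speed limits (degrees/s): [136.94, 136.94, 172.46, 180, 180, 180].

### API

Orientations are given as [roll, pitch, yaw] about the fixed x, y, z axes, in that order (R = Rz(yaw) Ry(pitch) Rx(roll)).
In Python, from plant import r, optics, job gives the robot as it stands.
- The arm moves only by the shell command python3 -m crank 'ROWS' [FORCE]. ROWS is JSON, a list of rows, each an object with "xyz": the shift along the tool's x, y, z in units of 30 mm (1.0 is 30 mm), a list of three; "delta_rot": the turn, a rotation vector about the tool's x, y, z in degrees, a list of three; "claw": the closure, from 0 (fully open) to 1 (shut). A call has 1 to 20 rows; each row is the pose to reach, as a shift and turn from the pose commanded when the call began, along the tool's axes at that moment; what a row does not reach only later rows make up. A row lasts 1/8 s, in which the tool goes at most 62.5 mm and 10.7 degrees, less where a joint would pass 70% of its speed; a pose out of reach is approached as far as the arm can. A call with a gripper value outside its range is refused whole. The fingers move at their own pace and stop on an object; FORCE is the grip in N (left out, the last holds). Time passes only in rows, so rows that repeat a pose let the fingers close. It gives the time, the measured TCP pose, the force, the opening and the grip force at its end, in the units of the state.
- r.get_state(): the state, without advancing time (a new reading comes with each control period).
- optics.capture(name): name is "side" or "top"; returns a dict with "img" (400x640x3 uint8, blue, green, red), "fovy" (degrees; the focal length in pixels is half the picture's height over the tangent of half this angle, whatever the lens; pixels are square), "cx", "cy" (the principal point, pixels), "eye" and "rotation" of the camera in the world. Camera axes: x right, y up, looking along -z (the intrinsics and any distortion apply to the point x, -y, -z); pixel columns grow to the right and rows downward; lengths in m; the calibration is good to about 2 mm. A picture is of the moment at which its call begins. There is no depth.
- job.close_job(): hands the job in; it is judged then, once.
The state is a dict: "time_s": time; "joints": joint angles; "qd": joint speeds; "joint_torque": joint torques, N m; "tcp_pos": TCP position; "eef_rot": TCP orientation; "contact_force": force on the tool from outside, world axes, zero at the start; "moment": the same for the moment, N m; "gripper_width": finger opening in m; "gripper_force": force on a finger pad.
Only numpy, scipy, OpenCV 4.12 (cv2) and the standard library are available. Lean on these libraries where they do the work, as an engineer would, in place of code of your own. Each camera call takes 0.05 s, during which the arm holds its last target. There are 200 camera calls.

## Working session

There is one attempt and no reset: what is moved stays moved. The work goes in short steps, Python scripts to look and compute and a shell command to move; the robot and the scene stay as the last step left them, time stands still between calls to the robot, and variables do not carry over. Pictures are saved under pics/ and viewed, at most 10 in all, crops included, and the job is handed in when it is done.

```bash
mkdir -p pics; ls; python3 - <<'E'
from plant import r, optics
import cv2
for n in("top","side"):
    c=optics.capture(n); cv2.imwrite(f"pics/{n}0.png",c["img"])
    print({k:(v.tolist() if hasattr(v,'tolist') else v) for k,v in c.items() if k!="img"})
print(r.get_state(), r.pinch_z)
E
```

```text
pics
{'fovy': 43.3414056352097, 'cx': 315.7675582736763, 'cy': 197.79295166273243, 'eye': [0.45876711018675803, 0.00985603950052688, 1.4360541048855535], 'rotation': [6.071870724878309, 0.30278261675532936, -89.00544753117433]}
{'fovy': 47.2243821181687, 'cx': 314.29434419495595, 'cy': 193.58360798738508, 'eye': [0.6414500339709692, -0.8077744280228988, 1.1953296465607073], 'rotation': [35.67838855991071, -0.8909596403078016, 3.5286485867088633]}
{'time_s': 0.1, 'joints': array([ 8.77248825e+01,  2.05866667e+01,  6.38639867e-01, -1.64848656e-02,
       -7.01357826e+01, -1.65058446e+01]), 'qd': array([ 0.00103924, -0.16126187,  0.05307003,  0.06325323, -0.04453718,
       -0.05481341]), 'joint_torque': array([-6.42896557e-04, -5.84163487e+01,  2.93753636e+01,  7.01544687e+00,
        1.01653661e-02, -5.69351960e-05]), 'tcp_pos': array([0.21722118, 0.63863043, 0.2257249 ]), 'eef_rot': array([ 1.79915241e+02, -8.95433522e-03, -1.87865683e+01]), 'contact_force': array([0.60733463, 0.26338303, 0.38943391]), 'moment': array([0.03078063, 0.0133249 , 0.00947643]), 'gripper_force': 0.0, 'gripper_width': 0.08790600006286789} 0.0188
```

View pics/top0.png

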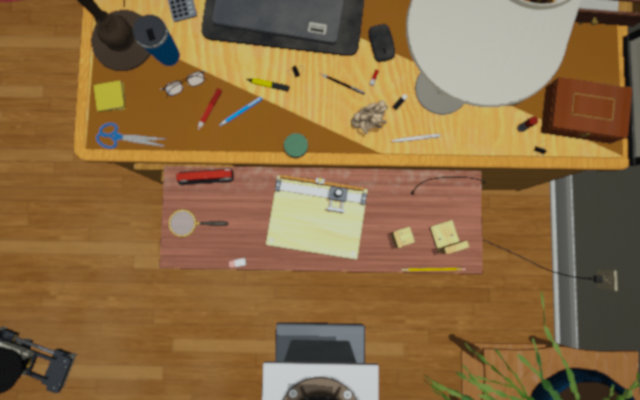

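View pics/side0.png

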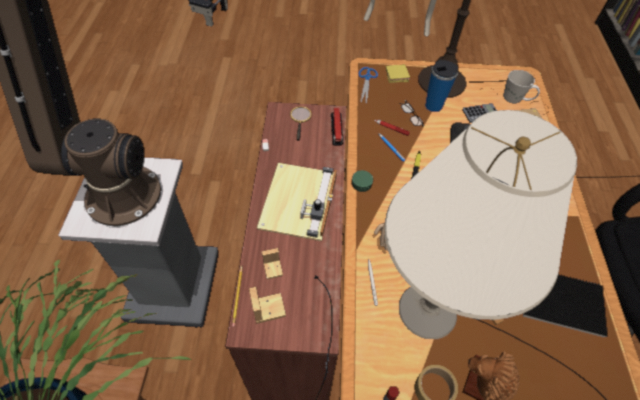

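The top view shows the fixture around (317,217), the stop knob at (338,193), the pointer near (320,181), the larger bookend at about (447,238) and the smaller one at (403,237). The magnifier is at (190,222), the stapler at (205,176) and the tin at (295,145). I'll zoom in next.

```bash
cat > h.py <<'E'
import numpy as np, cv2
from scipy.spatial.transform import Rotation as R
def cam(c):
    f=200/np.tan(np.radians(c["fovy"]/2)); return f,c["cx"],c["cy"],np.array(c["eye"]),R.from_euler('xyz',c["rotation"],degrees=True).as_matrix()
def proj(c,P):
    f,cx,cy,e,M=cam(c); p=(np.atleast_2d(P)-e)@M
    return np.c_[cx+f*p[:,0]/-p[:,2], cy-f*p[:,1]/-p[:,2]]
def unproj(c,uv,z):
    f,cx,cy,e,M=cam(c); uv=np.atleast_2d(uv)
    d=np.c_[(uv[:,0]-cx)/f,-(uv[:,1]-cy)/f,-np.ones(len(uv))]@M.T
    return e+d*((np.asarray(z)-e[2])/d[:,2])[:,None]
E
python3 - <<'E'
import cv2,numpy as np
t=cv2.imread("pics/top0.png"); s=cv2.imread("pics/side0.png")
a=cv2.resize(t[170:275,255:475],None,fx=3.6,fy=3.6,interpolation=cv2.INTER_CUBIC)
cv2.imwrite("pics/ct.png",a)
b=cv2.resize(s[155:325,225:345],None,fx=3.5,fy=3.5,interpolation=cv2.INTER_CUBIC)
cv2.imwrite("pics/cs.png",b)
E
```

```text
(no output)
```

View pics/ct.png

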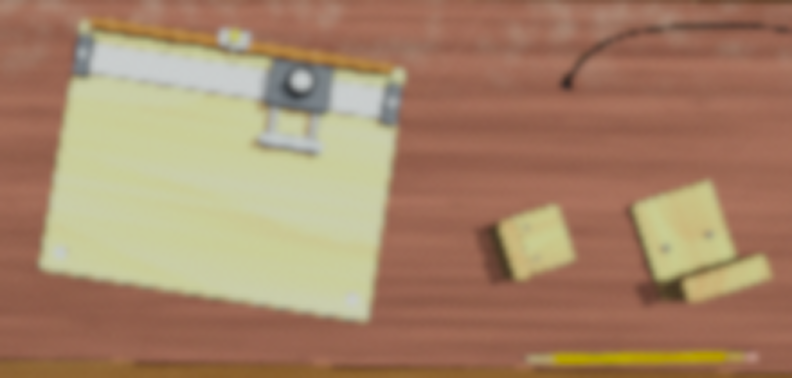

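View pics/cs.png

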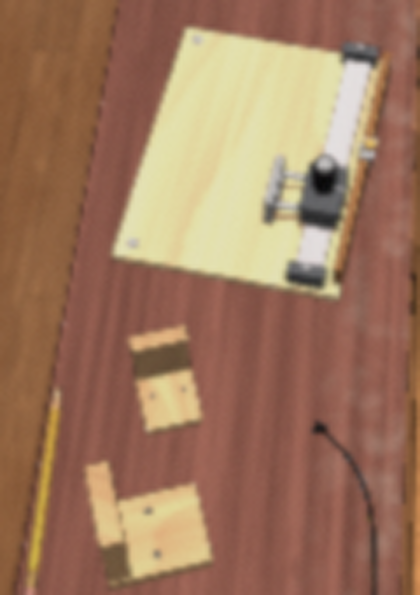

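The larger bookend's base is at ct (632..735, 181..285) with its low end pointing up (+x) and its upright at the robot-side end. The knob is at (300,80) and the pointer at (234,38). Next I'll fit the poses.

```bash
cat > fit.py <<'E'
from h import *
from plant import optics
from scipy.optimize import least_squares
T=optics.capture("top"); S=optics.capture("side")
ct=lambda p:(np.array(p)+.5)/3.6-.5+[255,170]
cs=lambda p:(np.array(p)+.5)/3.5-.5+[225,155]
def W(q,P): c,s=np.cos(q[2]),np.sin(q[2]); return np.array([q[0]+c*P[0]-s*P[1],q[1]+s*P[0]+c*P[1],P[2]])
def fit(obs,q0):
    def res(q): return np.concatenate([proj(c,W(q,f(q)))[0]-uv for c,f,uv in obs])
    s=least_squares(res,q0,loss='soft_l1'); return s.x,np.round(s.fun.reshape(-1,2),1)
k=lambda *a:(lambda q:np.array(a))
fx=[(T,k(-.1,.13,.012),ct((40,268))),(T,k(-.1,-.13,.012),ct((370,320))),(T,k(.1,-.13,.012),ct((405,68))),
 (S,k(-.1,.13,.012),cs((187,27))),(S,k(-.1,-.13,.012),cs((112,255))),(S,k(.1,-.13,.012),cs((340,297))),
 (T,lambda q:(.07,-.065+q[3],.086),ct((300,80))),(S,lambda q:(.07,-.065+q[3],.086),cs((324,160))),
 (T,lambda q:(.09,-.065+q[4],.041),ct((234,46))),(S,lambda q:(.09,-.065+q[4],.041),cs((362,153)))]
q,e=fit(fx,[.55,0,0,.03,.08]); print("fixture",q.round(4)); print(e.tolist())
bk=[(T,k(.04,.032,.016),ct((632,207))),(T,k(.04,-.032,.016),ct((712,181))),(S,k(.04,-.032,.016),cs((213,560))),(S,k(.04,.032,.016),cs((194,485))),
 (T,k(-.04,.032,.092),ct((688,303))),(T,k(-.04,-.032,.092),ct((772,275))),(T,k(-.022,-.032,.092),ct((765,255))),
 (S,k(-.04,.032,.092),cs((84,465))),(S,k(-.022,.032,.092),cs((107,461))),(S,k(-.022,-.032,.016),cs((130,580)))]
q,e=fit(bk,[.45,-.35,.3]); print("bookend",q.round(4),"grip",W(q,(-.031,0,.064)).round(4)); print(e.tolist())
E
python3 fit.py
```

```text
fixture [ 0.5586  0.0168 -0.1397  0.0184  0.0697]
[[-0.2, -0.4], [-0.7, -0.3], [0.0, -0.1], [-0.4, 0.3], [-0.2, 0.3], [-0.2, 0.4], [-0.4, -0.8], [0.5, 1.0], [0.3, 0.7], [-1.1, -0.9]]
bookend [ 0.5063 -0.3462  0.3091] grip [ 0.4767 -0.3556  0.064 ]
[[-0.1, -0.9], [-0.7, -0.3], [-0.6, 0.4], [-0.0, -0.1], [0.1, -0.1], [-0.3, 0.7], [-0.5, -0.3], [-0.4, 0.6], [-0.0, 0.2], [0.1, 0.1]]
```

```bash
cat > go.py <<'E'
# usage: go.py x y z yaw  -> shift in tool units and turn from the present measured pose
import sys; from h import *; from plant import r
s=r.get_state(); t=list(map(float,sys.argv[1:5]))
M=R.from_euler('xyz',s["eef_rot"],degrees=True)
d=M.inv().apply(np.array(t[:3])-s["tcp_pos"])/.03
w=(M.inv()*R.from_euler('xyz',[180,0,t[3]],degrees=True)).as_rotvec(degrees=True)
print("xyz",d.round(3),"rot",w.round(2),"F",s["contact_force"].round(1),"J",s["joints"].round(1))
E
python3 - <<'E'
from h import *
q=[.5586,.0168,-.1397]
c,s=np.cos(q[2]),np.sin(q[2])
for y in(-.065+.0184,-.065+.0697):print(q[0]+c*.07-s*y,q[1]+s*.07+c*y)
E
python3 go.py .6214 -.0391 .15 -8
```

```text
0.6214291813906877 -0.039093237209666634
0.6285725034258486 0.011706988678630209
xyz [20.03  17.053  2.553] rot [  0.06  -0.   -10.78] F [ 0.2 -0.8 -0.2] J [ 87.7  20.6   0.7  -0.  -70.1 -16.5]
```

```bash
A='{"xyz":[20.03,17.05,2.55],"delta_rot":[0,0,-10.8],"claw":0.3}'; python3 -m crank '[{"xyz":[20.03,17.05,2.5],"delta_rot":[0,0,-10.8],"claw":0},{"xyz":[20.03,17.05,2.5],"delta_rot":[0,0,-10.8],"claw":0},{"xyz":[20.03,17.05,2.5],"delta_rot":[0,0,-10.8],"claw":0},{"xyz":[20.03,17.05,2.5],"delta_rot":[0,0,-10.8],"claw":0},{"xyz":[20.03,17.05,2.5],"delta_rot":[0,0,-10.8],"claw":0},{"xyz":[20.03,17.05,2.5],"delta_rot":[0,0,-10.8],"claw":0},{"xyz":[20.03,17.05,2.5],"delta_rot":[0,0,-10.8],"claw":0},{"xyz":[20.03,17.05,2.5],"delta_rot":[0,0,-10.8],"claw":0},{"xyz":[20.03,17.05,2.5],"delta_rot":[0,0,-10.8],"claw":0},{"xyz":[20.03,17.05,2.5],"delta_rot":[0,0,-10.8],"claw":0},{"xyz":[20.03,17.05,2.5],"delta_rot":[0,0,-10.8],"claw":0},{"xyz":[20.03,17.05,2.5],"delta_rot":[0,0,-10.8],"claw":0},{"xyz":[20.03,17.05,2.5],"delta_rot":[0,0,-10.8],"claw":0},{"xyz":[20.03,17.05,2.5],"delta_rot":[0,0,-10.8],"claw":0},{"xyz":[20.03,17.05,2.5],"delta_rot":[0,0,-10.8],"claw":0},{"xyz":[20.03,17.05,2.5],"delta_rot":[0,0,-10.8],"claw":0},{"xyz":[20.03,17.05,2.5],"delta_rot":[0,0,-10.8],"claw":0},{"xyz":[20.03,17.05,2.5],"delta_rot":[0,0,-10.8],"claw":0}]'
python3 go.py .6214 -.0391 .06 -8
```

```text
time_s: 2.45
tcp_pos: [0.6215, -0.038, 0.1519]
eef_rot: [-180.0, -0.0, -7.9]
contact_force: [0.7, 0.4, -0.9]
gripper_width: 0.0875
gripper_force: 0.0
xyz [-1.000e-03  3.900e-02  3.065e+00] rot [-0.01 -0.03  0.08] F [ 0.7  0.4 -0.9] J [ 14.4  18.9 -12.1   0.  -59.1  67.6]
```

```bash
python3 -m crank '[{"xyz":[0,0.04,1.5],"delta_rot":[0,0,0],"claw":0},{"xyz":[0,0.04,2.6],"delta_rot":[0,0,0],"claw":0},{"xyz":[0,0.04,3.05],"delta_rot":[0,0,0],"claw":0.2},{"xyz":[0,0.04,3.05],"delta_rot":[0,0,0],"claw":0.6},{"xyz":[0,0.04,3.05],"delta_rot":[0,0,0],"claw":1},{"xyz":[0,0.04,3.05],"delta_rot":[0,0,0],"claw":1},{"xyz":[0,0.04,3.05],"delta_rot":[0,0,0],"claw":1},{"xyz":[0,0.04,3.05],"delta_rot":[0,0,0],"claw":1},{"xyz":[0,0.04,3.05],"delta_rot":[0,0,0],"claw":1}]' 25
python3 go.py .6286 .0117 .06 -8
```

```text
time_s: 3.58
tcp_pos: [0.6214, -0.0399, 0.0602]
eef_rot: [180.0, -0.0, -8.0]
contact_force: [-0.5, -4.9, -0.4]
gripper_width: 0.0233
gripper_force: 3.9
xyz [-0.002 -1.737  0.007] rot [ 0.   -0.01  0.02] F [-0.5 -4.9 -0.4] J [ 14.3  24.2 -17.6   0.  -48.2  67.7]
```

```bash
python3 -m crank '[{"xyz":[0,0,0],"delta_rot":[0,0,0],"claw":1},{"xyz":[0,0,0],"delta_rot":[0,0,0],"claw":1},{"xyz":[0,-0.25,0],"delta_rot":[0,0,0],"claw":1},{"xyz":[0,-0.5,0],"delta_rot":[0,0,0],"claw":1},{"xyz":[0,-0.75,0],"delta_rot":[0,0,0],"claw":1},{"xyz":[0,-1,0],"delta_rot":[0,0,0],"claw":1},{"xyz":[0,-1.25,0],"delta_rot":[0,0,0],"claw":1},{"xyz":[0,-1.5,0],"delta_rot":[0,0,0],"claw":1},{"xyz":[0,-1.7,0],"delta_rot":[0,0,0],"claw":1},{"xyz":[0,-1.7,0],"delta_rot":[0,0,0],"claw":1},{"xyz":[0,-1.7,0],"delta_rot":[0,0,0],"claw":1}]' 25
python3 go.py .6286 .0117 .06 -8
python3 - <<'E'
from plant import r
s=r.get_state();print(s["tcp_pos"])
E
```

```text
time_s: 4.95
tcp_pos: [0.6286, 0.0105, 0.0602]
eef_rot: [-180.0, -0.0, -8.0]
contact_force: [0.9, -2.2, 2.1]
gripper_width: 0.0212
gripper_force: 25.0
xyz [-0.004 -0.04   0.006] rot [-0.   -0.01  0.02] F [ 0.9 -2.2  2.1] J [ 18.7  24.7 -16.8   0.  -48.5  63.3]
[0.62855176 0.01048753 0.06018905]
```

```bash
python3 -m crank '[{"xyz":[0,0,0],"delta_rot":[0,0,0],"claw":0.3},{"xyz":[0,0,0],"delta_rot":[0,0,0],"claw":0},{"xyz":[0,0,0],"delta_rot":[0,0,0],"claw":0},{"xyz":[0,0,-1.5],"delta_rot":[0,0,0],"claw":0},{"xyz":[0,0,-3.5],"delta_rot":[0,0,0],"claw":0},{"xyz":[-2,-3,-4],"delta_rot":[0,0,0],"claw":0},{"xyz":[-4,-8,-4],"delta_rot":[0,0,0],"claw":0},{"xyz":[-4,-8,-4],"delta_rot":[0,0,0],"claw":0},{"xyz":[-4,-8,-4],"delta_rot":[0,0,0],"claw":0},{"xyz":[-4,-8,-4],"delta_rot":[0,0,0],"claw":0}]'
python3 - <<'E'
from h import *
from plant import optics
T=optics.capture("top");S=optics.capture("side");ta=np.mean([optics.capture("top")["img"].astype(float) for _ in range(4)],0)
cv2.imwrite("pics/t1.png",ta); cv2.imwrite("pics/s1.png",S["img"])
print(proj(T,[.6286,.0105,.086]),proj(S,[.6286,.0105,.086]))
a=cv2.resize(ta[170:220,290:370].astype(np.uint8),None,fx=7,fy=7,interpolation=cv2.INTER_CUBIC)
b=cv2.resize(S["img"][155:245,285:345],None,fx=6,fy=6,interpolation=cv2.INTER_CUBIC)
o=np.zeros((540,560+360,3),np.uint8);o[:350,:560]=a;o[:,560:]=b
cv2.imwrite("pics/c1.png",cv2.resize(o,None,fx=.8,fy=.8))
E
```

```text
time_s: 6.2
tcp_pos: [0.5419, 0.2682, 0.1802]
eef_rot: [-180.0, -0.0, -7.8]
contact_force: [0.5, -0.6, -0.1]
gripper_width: 0.0878
gripper_force: 0.0
[[319.25957039 188.14905824]] [[321.02724845 188.00436443]][ WARN:0@2.250] global loadsave.cpp:1063 imwrite_ Unsupported depth image for selected encoder is fallbacked to CV_8U.
```

View pics/c1.png

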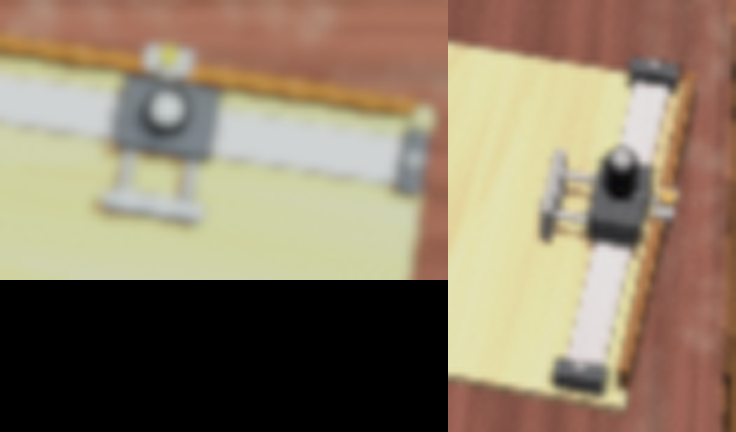

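```bash
python3 - <<'E'
from h import *
from plant import optics
T=optics.capture("top");S=optics.capture("side")
q=[.5586,.0168,-.1397]
def B(P): d=P[:,:2]-q[:2]; c,s=np.cos(q[2]),np.sin(q[2]); return np.c_[c*d[:,0]+s*d[:,1],-s*d[:,0]+c*d[:,1]]
t=cv2.imread("pics/t1.png").astype(float); s=cv2.imread("pics/s1.png").astype(float)
def cen(w,u0,v0): v,u=np.mgrid[:w.shape[0],:w.shape[1]]; return np.array([(u*w).sum()/w.sum()+u0,(v*w).sum()/w.sum()+v0])
def sub(im,u0,u1,v0,v1): return im[v0:v1,u0:u1]
x=sub(t,313,327,175,184); y=np.clip(x[...,2]-x[...,0]-40,0,None); 
print("blue band of plate\n",x[...,0].astype(int)); 
x2=sub(t,311,328,183,194); print(x2.mean(2).astype(int))
for n,c,uv,z in [("knobT",T,(319.2,189.05),.086),("scrT",T,(319.75,179),.044),("plateT",T,(319.65,181.5),.041),("knobS",S,(320.85,187.3),.086)]:
    print(n,(B(unproj(c,[uv],[z]))*1000).round(1))
p=sub(s,325,338,192,202); print(p[...,0].astype(int)); print((p[...,2]-p[...,0]).astype(int))
for v in(.064,.068,.072):
    P=[[q[0]+np.cos(q[2])*.09-np.sin(q[2])*(v-.065),q[1]+np.sin(q[2])*.09+np.cos(q[2])*(v-.065),.041]]
    print(v,"tipT",proj(T,P).round(1),"tipS",proj(S,P).round(1))
E
```

```text
blue band of plate
 [[ 95  95  94  96  98 100 101 100  98  96  94  94  93  94]
 [ 94  94  95  99 102 102 102 101 100  98  96  95  95  95]
 [ 90  93 102 117 126 121 110 104 102 102 102  99  96  95]
 [ 85  93 116 149 161 147 121 109 115 128 130 117 102  94]
 [ 80  91 128 169 180 160 126 114 137 162 164 141 111  96]
 [ 74  86 131 175 186 163 128 124 153 179 178 149 112  95]
 [ 68  78 123 166 178 162 144 150 170 186 177 143 104  87]
 [ 67  71 100 136 150 152 159 169 178 181 166 130  92  76]
 [ 92  88  91 103 114 128 147 155 156 152 136 106  79  68]]
[[142 120 107 103 105 112 119 133 150 158 159 158 155 143 132 127 127]
 [157 135 120 116 114 111 109 114 123 127 122 121 124 122 116 111 112]
 [154 135 128 128 125 121 117 115 115 113 107 107 114 116 111 106 104]
 [147 131 129 129 125 118 121 137 145 140 124 112 114 121 122 119 117]
 [148 131 128 127 120 113 136 168 182 178 159 130 114 121 128 130 128]
 [148 131 128 122 109 113 152 186 200 198 184 150 118 119 128 132 132]
 [143 130 126 114  97 111 157 190 203 204 191 157 120 118 129 132 134]
 [138 129 123 108  88 101 146 180 194 195 180 145 1
[... 861 characters left out ...]
 86]]
[[ -2   7  37  66  80  93  82  60  57  62  66  69  70]
 [ -1   8  40  63  74  84  71  53  58  62  66  70  69]
 [  0   8  38  60  69  83  69  50  55  61  67  68  69]
 [  1   8  31  54  81 104  93  68  59  62  65  68  68]
 [  0   8  19  32  70 105  98  71  60  62  64  68  66]
 [  1  15  21  21  38  59  61  58  60  62  65  67  68]
 [  3  24  32  19  14  16  22  41  58  63  66  69  69]
 [  8  30  38  20  11   9  16  42  59  64  67  70  69]
 [ 17  42  54  48  30  15  25  50  60  63  67  70  71]
 [ 28  55  76  83  67  37  39  54  61  65  68  70  71]]
0.064 tipT [[321.9 183.5]] tipS [[326.7 198.9]]
0.068 tipT [[320.5 183.2]] tipS [[326.9 197.9]]
0.072 tipT [[319.1 183. ]] tipS [[327.1 196.8]]
```

```bash
python3 - <<'E'
from h import *
from plant import optics
T=optics.capture("top");S=optics.capture("side")
q=[.5586,.0168,-.1397]
def B(P): d=P[:,:2]-q[:2]; c,s=np.cos(q[2]),np.sin(q[2]); return np.c_[c*d[:,0]+s*d[:,1],-s*d[:,0]+c*d[:,1]]
g=lambda p:(290+(p[0]/.8+.5)/7-.5,170+(p[1]/.8+.5)/7-.5)
h=lambda p:(285+((p[0]-448)/.8+.5)/6-.5,155+(p[1]/.8+.5)/6-.5)
for n,c,uv,z in [("knobT",T,(319.4,188.8),.086),("bodyT",T,g((166,117)),.052),("padL",T,g((100,207)),.051),("padR",T,g((202,216)),.051),("plateT",T,(319.65,180),.041),("scrT",T,(320,179),.044),
 ("plateS",S,(329.5,197),.041),("scrS",S,(330,195.6),.044),("knobS",S,(320.85,187.3),.086),
 ("bodyS TL",S,h((600,182)),.052),("bodyS TR",S,h((650,188)),.052),("bodyS BL",S,h((590,217)),.052),("bodyS BR",S,h((640,225)),.052),
 ("padS T",S,h((560,153)),.051),("padS B",S,h((547,210)),.051),("track far",S,h((655,62)),.03)]:
    print(n,np.round(uv,1),(B(unproj(c,[uv],[z]))*1000).round(1))
E
```

```text
knobT [319.4 188.8] [[68.5  2.9]]
bodyT [319.2 190.5] [[68.   3.2]]
padL [307.4 206.5] [[18.9 28.5]]
padR [325.6 208.1] [[ 22.3 -21.9]]
plateT [319.6 180. ] [[98.7  6.8]]
scrT [320 179] [[101.2   6.2]]
plateS [329.5 197. ] [[97.3  7.9]]
scrS [330.  195.6] [[98.1 11.4]]
knobS [320.8 187.3] [[69.2  6. ]]
bodyS TL [316.2 192.5] [[55.2  8.3]]
bodyS TR [326.7 193.8] [[87.5 10.4]]
bodyS BL [314.2 199.8] [[ 54.4 -19.9]]
bodyS BR [324.6 201.5] [[ 86.6 -19.3]]
padS T [307.9 186.5] [[25.1 26.3]]
padS B [305.2 198.3] [[ 26.4 -19.7]]
track far [327.7 167.5] [[ 69.2 130.7]]
```

Measured in the same camera, the pointer is about 3.3 mm further along (+y) than the knob. I'll regrip and nudge it.

```bash
python3 go.py .6286 .0105 .060 -8;  python3 go.py .629 .0137 .060 -8
```

```text
xyz [4.    7.967 4.002] rot [ 0.    0.   -0.06] F [ 0.2 -1.   0.4] J [ 44.4  15.9 -12.4   0.  -61.8  37.5]
xyz [3.999 7.859 4.002] rot [ 0.    0.   -0.06] F [ 0.2 -1.   0.4] J [ 44.4  15.9 -12.4   0.  -61.8  37.5]
```

```bash
python3 -m crank '[{"xyz":[4,7.97,0],"delta_rot":[0,0,0],"claw":0.3},{"xyz":[4,7.97,0],"delta_rot":[0,0,0],"claw":0.3},{"xyz":[4,7.97,0],"delta_rot":[0,0,0],"claw":0.3},{"xyz":[4,7.97,0],"delta_rot":[0,0,0],"claw":0.3},{"xyz":[4,7.97,0],"delta_rot":[0,0,0],"claw":0.3},{"xyz":[4,7.97,1.5],"delta_rot":[0,0,0],"claw":0.3},{"xyz":[4,7.97,3],"delta_rot":[0,0,0],"claw":0.3},{"xyz":[4,7.97,4],"delta_rot":[0,0,0],"claw":0.5},{"xyz":[4,7.97,4],"delta_rot":[0,0,0],"claw":1},{"xyz":[4,7.97,4],"delta_rot":[0,0,0],"claw":1},{"xyz":[4,7.97,4],"delta_rot":[0,0,0],"claw":1},{"xyz":[4,7.97,4],"delta_rot":[0,0,0],"claw":1},{"xyz":[4,7.97,4],"delta_rot":[0,0,0],"claw":1},{"xyz":[4,7.93,4],"delta_rot":[0,0,0],"claw":1},{"xyz":[4,7.89,4],"delta_rot":[0,0,0],"claw":1},{"xyz":[4,7.85,4],"delta_rot":[0,0,0],"claw":1},{"xyz":[4,7.85,4],"delta_rot":[0,0,0],"claw":1},{"xyz":[4,7.85,4],"delta_rot":[0,0,0],"claw":1}]' 25
python3 go.py .629 .0137 .060 -8
```

```text
time_s: 8.95
tcp_pos: [0.63, 0.0143, 0.0618]
eef_rot: [180.0, -0.1, -8.0]
contact_force: [-0.4, -4.4, 6.2]
gripper_width: 0.0213
gripper_force: 25.0
xyz [-0.029  0.023  0.061] rot [ 0.02 -0.13  0.04] F [-0.4 -4.4  6.2] J [ 19.1  24.6 -16.7   0.1 -48.6  62.9]
```

```bash
python3 go.py .4767 -.3556 .15 -72.3; python3 go.py .4767 -.3556 .046 -72.3
```

```text
xyz [-3.345 12.918 -2.941] rot [-5.000e-02 -1.300e-01  6.434e+01] F [-0.4 -4.4  6.2] J [ 19.1  24.6 -16.7   0.1 -48.6  62.9]
xyz [-3.352 12.917  0.525] rot [-5.000e-02 -1.300e-01  6.434e+01] F [-0.4 -4.4  6.2] J [ 19.1  24.6 -16.7   0.1 -48.6  62.9]
```

```bash
python3 -m crank '[{"xyz":[0,0,0],"delta_rot":[0,0,0],"claw":0.3},{"xyz":[0,0,0],"delta_rot":[0,0,0],"claw":0},{"xyz":[0,0,0],"delta_rot":[0,0,0],"claw":0},{"xyz":[0,0,-1.5],"delta_rot":[0,0,0],"claw":0},{"xyz":[0,0,-3],"delta_rot":[0,0,0],"claw":0},{"xyz":[-1,3,-4],"delta_rot":[0,0,10],"claw":0},{"xyz":[-3.35,12.92,-4],"delta_rot":[0,0,64.3],"claw":0},{"xyz":[-3.35,12.92,-4],"delta_rot":[0,0,64.3],"claw":0},{"xyz":[-3.35,12.92,-4],"delta_rot":[0,0,64.3],"claw":0},{"xyz":[-3.35,12.92,-4],"delta_rot":[0,0,64.3],"claw":0},{"xyz":[-3.35,12.92,-4],"delta_rot":[0,0,64.3],"claw":0},{"xyz":[-3.35,12.92,-4],"delta_rot":[0,0,64.3],"claw":0},{"xyz":[-3.35,12.92,-4],"delta_rot":[0,0,64.3],"claw":0},{"xyz":[-3.35,12.92,-4],"delta_rot":[0,0,64.3],"claw":0},{"xyz":[-3.35,12.92,-4],"delta_rot":[0,0,64.3],"claw":0}]'
python3 - <<'E'
from h import *
from plant import optics
ta=np.mean([optics.capture("top")["img"].astype(float) for _ in range(4)],0).astype(np.uint8)
cv2.imwrite("pics/t2.png",ta)
o=np.vstack([cv2.resize(cv2.imread("pics/t1.png")[172:212,298:338],None,fx=14,fy=14,interpolation=cv2.INTER_CUBIC)[:280],cv2.resize(ta[172:212,298:338],None,fx=14,fy=14,interpolation=cv2.INTER_CUBIC)[:290]])
w=cv2.resize(ta[170:290,300:470],None,fx=1.6,fy=1.6)
p=np.zeros((570,800,3),np.uint8);p[:,:560]=o;p[:w.shape[0],560:560+240]=w[:,:240]
cv2.imwrite("pics/c2.png",p)
E
python3 go.py .4767 -.3556 .046 -72.3
```

```text
time_s: 10.82
tcp_pos: [0.4763, -0.3539, 0.18]
eef_rot: [-180.0, 0.0, -72.2]
contact_force: [0.2, 0.2, 0.3]
gripper_width: 0.0874
gripper_force: 0.0
xyz [ 5.100e-02 -1.000e-03  4.471e+00] rot [-0.01 -0.    0.09] F [-0.1 -0.7 -0.8] J [-17.8  14.9 -13.7  -0.  -61.4  35.6]
```

View pics/c2.png

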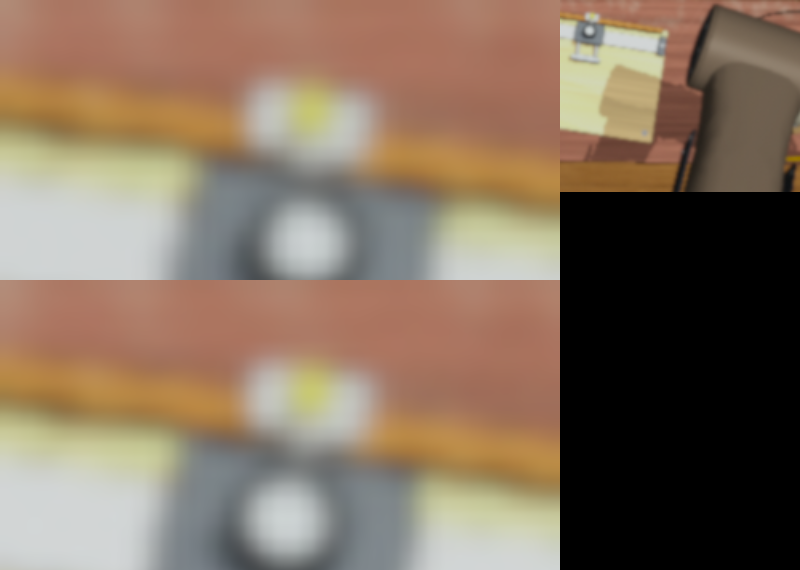

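The lower picture shows the knob at (288,520), the tip near (300,450) and the screw at (311,390). That lies along the board's x direction (8° tilt, expected offset about 1.5 px; measured 1.65), so the knob is level with the pointer. Next is gripping the bookend.

```bash
python3 -m crank '[{"xyz":[0.05,0,1.5],"delta_rot":[0,0,0],"claw":0},{"xyz":[0.05,0,3],"delta_rot":[0,0,0],"claw":0},{"xyz":[0.05,0,4],"delta_rot":[0,0,0],"claw":0},{"xyz":[0.05,0,4.45],"delta_rot":[0,0,0],"claw":0.3},{"xyz":[0.05,0,4.45],"delta_rot":[0,0,0],"claw":0.6},{"xyz":[0.05,0,4.45],"delta_rot":[0,0,0],"claw":1},{"xyz":[0.05,0,4.45],"delta_rot":[0,0,0],"claw":1},{"xyz":[0.05,0,4.45],"delta_rot":[0,0,0],"claw":1},{"xyz":[0.05,0,4.45],"delta_rot":[0,0,0],"claw":1},{"xyz":[0.05,0,4.45],"delta_rot":[0,0,0],"claw":1},{"xyz":[0.05,0,4.45],"delta_rot":[0,0,0],"claw":1},{"xyz":[0.05,0,4.45],"delta_rot":[0,0,0],"claw":1}]' 40; python3 - <<'E'
from plant import r
s=r.get_state(); print(s["tcp_pos"],s["eef_rot"])
from h import *
# target: nose centre aligned with pad: board frame grip x = face(.022)-.071-gap
q=[.5586,.0168,-.1397]; c,n=np.cos(q[2]),np.sin(q[2])
for x in (.022-.071-.03,.022-.071):
  y=.0075; print(q[0]+c*x-n*y,q[1]+n*x+c*y)
E
```

```text
time_s: 12.52
tcp_pos: [0.4763, -0.3563, 0.0466]
eef_rot: [-180.0, -0.0, -72.3]
contact_force: [0.1, 0.2, 1.1]
gripper_width: 0.0179
gripper_force: 40.0
[ 0.47634439 -0.35628051  0.04661916] [-1.79993567e+02 -8.13598969e-03 -7.22768043e+01]
0.48141397797443 0.035227371051460815
0.5111217124120304 0.03104998974434916
```

```bash
python3 go.py .4814 .0352 .072 -98
```

```text
xyz [-12.379  -4.133  -0.847] rot [-1.000e-02 -1.000e-02  2.572e+01] F [0.1 0.2 1.1] J [-18.   23.  -22.    0.  -45.   35.7]
```

```bash
python3 -m crank '[{"xyz":[0,0,-1],"delta_rot":[0,0,0],"claw":1},{"xyz":[0,0,-2.5],"delta_rot":[0,0,0],"claw":1},{"xyz":[0,0,-3.6],"delta_rot":[0,0,0],"claw":1},{"xyz":[-1.5,-0.5,-3.6],"delta_rot":[0,0,5],"claw":1},{"xyz":[-3,-1,-3.6],"delta_rot":[0,0,10],"claw":1},{"xyz":[-4.5,-1.5,-3.6],"delta_rot":[0,0,15],"claw":1},{"xyz":[-6,-2,-3.6],"delta_rot":[0,0,20],"claw":1},{"xyz":[-7.5,-2.5,-3.6],"delta_rot":[0,0,25.7],"claw":1},{"xyz":[-9,-3,-3.6],"delta_rot":[0,0,25.7],"claw":1},{"xyz":[-10.5,-3.5,-3.6],"delta_rot":[0,0,25.7],"claw":1},{"xyz":[-12,-4,-3.6],"delta_rot":[0,0,25.7],"claw":1},{"xyz":[-12.38,-4.13,-3],"delta_rot":[0,0,25.7],"claw":1},{"xyz":[-12.38,-4.13,-2],"delta_rot":[0,0,25.7],"claw":1},{"xyz":[-12.38,-4.13,-1.2],"delta_rot":[0,0,25.7],"claw":1},{"xyz":[-12.38,-4.13,-0.85],"delta_rot":[0,0,25.7],"claw":1},{"xyz":[-12.38,-4.13,-0.85],"delta_rot":[0,0,25.7],"claw":1}]'
python3 - <<'E'
from h import *
from plant import optics,r
T=optics.capture("top");S=optics.capture("side")
cv2.imwrite("pics/t3.png",T["img"]);cv2.imwrite("pics/s3.png",S["img"])
a=cv2.resize(T["img"][170:260,270:360],None,fx=5,fy=5,interpolation=cv2.INTER_CUBIC)
b=cv2.resize(S["img"][155:245,255:325],None,fx=5,fy=5,interpolation=cv2.INTER_CUBIC)
cv2.imwrite("pics/c3.png",np.hstack([a,b])); print(r.get_state()["tcp_pos"])
E
```

```text
time_s: 14.52
tcp_pos: [0.4808, 0.035, 0.0716]
eef_rot: [179.9, -0.1, -98.0]
contact_force: [-0.6, 0.1, -1.1]
gripper_width: 0.0176
gripper_force: 40.0
[0.48172504 0.03533956 0.07276136]
```

View pics/c3.png

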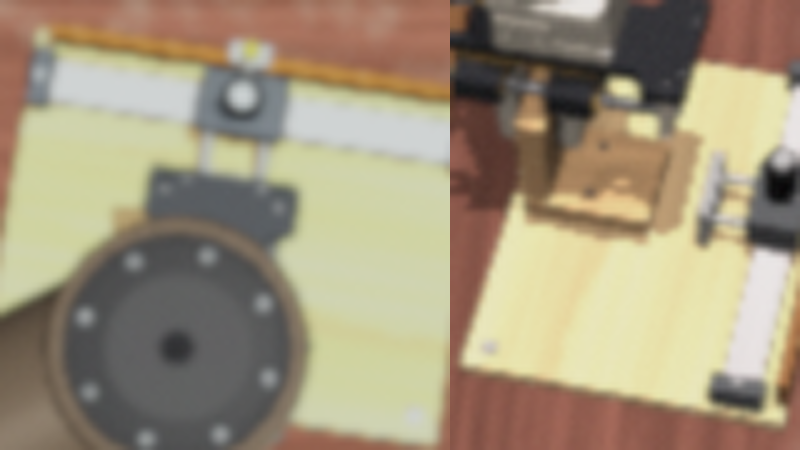

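```bash
python3 - <<'E'
from h import *
from plant import optics
T=optics.capture("top");S=optics.capture("side")
q=[.5586,.0168,-.1397]
c_,s_=np.cos(q[2]),np.sin(q[2])
def B(P): d=P[:,:2]-q[:2]; return np.c_[c_*d[:,0]+s_*d[:,1],-s_*d[:,0]+c_*d[:,1]]
for n,uv,z in [("nose near top",(652,222),.0415),("nose far top",(672,146),.0415),("rear near bottom",(528,220),.0255),("padNearTop",(705,207),.051),("padFarTop",(718,154),.051),("knob",(784,160),.086)]:
    p=(255+(uv[0]-450+.5)/5-.5,155+(uv[1]+.5)/5-.5); print(n,(B(unproj(S,[p],[z]))*1000).round(1))
# predicted overlay, current grip assumed central
s=cv2.imread("pics/s3.png"); b=cv2.resize(s[150:220,255:325],None,fx=8,fy=8,interpolation=cv2.INTER_CUBIC)
def W(x,y,z): return [q[0]+c_*x-s_*y,q[1]+s_*x+c_*y,z]
def pl(pts,col):
    p=(proj(S,[W(*k) for k in pts])-[255,150]+.5)*8-.5
    cv2.polylines(b,[p.round().astype(int)],True,col,1)
g=B(np.array([[.4812,.0352,0]]))[0]; print("grip board",g*1000)
x,y=g; pl([(x+.071,y+.032,.0415),(x+.071,y-.032,.0415),(x+.009,y-.032,.0415),(x+.009,y+.032,.0415)],(0,0,255))
pl([(x+.071,y-.032,.0255),(x+.071,y-.032,.0415),(x-.009,y-.032,.0415),(x-.009,y-.032,.0255)],(255,0,0))
pl([(.022,.0325,.051),(.022,-.0175,.051),(.022,-.0175,.015),(.022,.0325,.015)],(0,160,0))
cv2.imwrite("pics/c4.png",b)
E
```

```text
nose near top [[ -5.1 -22.2]]
nose far top [[-5.9 37.4]]
rear near bottom [[-83.8 -26.1]]
padNearTop [[ 25.8 -10.9]]
padFarTop [[25.1 30.5]]
knob [[70.3  8.9]]
grip board [-79.20808205   7.44310002]
```

View pics/c4.png

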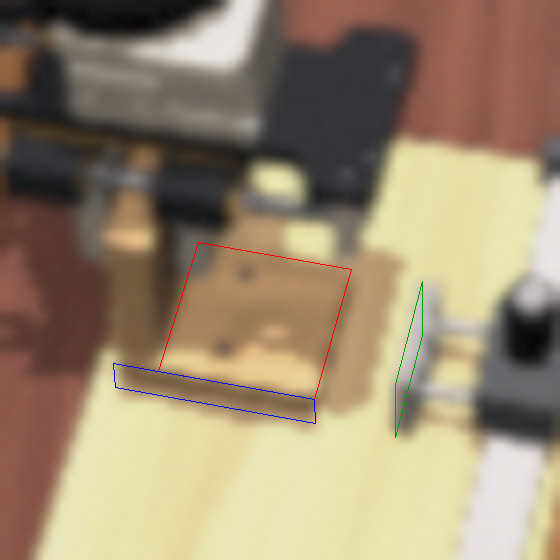

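The overlay matches the bookend edges (near face at (113–315, 365–422)). The pad sits about 1 px further away than predicted, and laterally it is centred. I'll lower the bookend onto the board.

```bash
python3 -m crank '[{"xyz":[0,0,0.2],"delta_rot":[0,0,0],"claw":1},{"xyz":[0,0,0.36],"delta_rot":[0,0,0],"claw":1},{"xyz":[0,0,0.36],"delta_rot":[0,0,0],"claw":1},{"xyz":[0,0,0.36],"delta_rot":[0,0,0],"claw":1}]'; python3 -m crank '[{"xyz":[0,0,0.04],"delta_rot":[0,0,0],"claw":1},{"xyz":[0,0,0.07],"delta_rot":[0,0,0],"claw":1},{"xyz":[0,0,0.07],"delta_rot":[0,0,0],"claw":1}]'
```

```text
time_s: 15.22
tcp_pos: [0.4812, 0.0353, 0.0612]
eef_rot: [180.0, -0.0, -98.0]
contact_force: [-0.2, -0.0, -1.2]
gripper_width: 0.0176
gripper_force: 40.0
time_s: 15.6
tcp_pos: [0.4812, 0.0352, 0.0591]
eef_rot: [180.0, -0.0, -98.0]
contact_force: [0.2, -0.0, -1.6]
gripper_width: 0.0178
gripper_force: 40.0
```

```bash
python3 -m crank '[{"xyz":[0,0,0.02],"delta_rot":[0,0,0],"claw":1},{"xyz":[0,0,0.02],"delta_rot":[0,0,0],"claw":1}]'; python3 -m crank '[{"xyz":[0,0,0.02],"delta_rot":[0,0,0],"claw":1},{"xyz":[0,0,0.02],"delta_rot":[0,0,0],"claw":1}]'
```

```text
time_s: 15.85
tcp_pos: [0.4813, 0.0353, 0.0586]
eef_rot: [-180.0, 0.0, -98.0]
contact_force: [-1.3, 1.2, -2.8]
gripper_width: 0.0175
gripper_force: 40.0
time_s: 16.1
tcp_pos: [0.4813, 0.0353, 0.0586]
eef_rot: [-180.0, 0.0, -98.0]
contact_force: [-3.8, 0.3, 6.0]
gripper_width: 0.0175
gripper_force: 40.0
```

```bash
python3 -m crank '[{"xyz":[0,-0.2,-0.01],"delta_rot":[0,0,0],"claw":1},{"xyz":[0,-0.4,-0.01],"delta_rot":[0,0,0],"claw":1},{"xyz":[0,-0.6,-0.01],"delta_rot":[0,0,0],"claw":1},{"xyz":[0,-0.8,-0.01],"delta_rot":[0,0,0],"claw":1},{"xyz":[0,-0.8,-0.01],"delta_rot":[0,0,0],"claw":1}]'; python3 -m crank '[{"xyz":[0,-0.05,0],"delta_rot":[0,0,0],"claw":1},{"xyz":[0,-0.1,0],"delta_rot":[0,0,0],"claw":1}]';python3 -m crank '[{"xyz":[0,-0.05,0],"delta_rot":[0,0,0],"claw":1},{"xyz":[0,-0.1,0],"delta_rot":[0,0,0],"claw":1}]'
```

```text
time_s: 16.73
tcp_pos: [0.506, 0.0318, 0.0586]
eef_rot: [-179.9, -0.0, -98.0]
contact_force: [-0.0, -0.9, 3.8]
gripper_width: 0.0177
gripper_force: 40.0
time_s: 16.98
tcp_pos: [0.5077, 0.0314, 0.0586]
eef_rot: [180.0, -0.0, -98.0]
contact_force: [-6.1, 0.8, 8.5]
gripper_width: 0.018
gripper_force: 40.0
time_s: 17.23
tcp_pos: [0.5106, 0.031, 0.0586]
eef_rot: [180.0, -0.0, -98.0]
contact_force: [-6.1, 1.9, 8.4]
gripper_width: 0.0181
gripper_force: 40.0
```

```bash
python3 -m crank '[{"xyz":[0,0,-0.02],"delta_rot":[0,0,0],"claw":1},{"xyz":[0,0,-0.02],"delta_rot":[0,0,0],"claw":1}]'; python3 -m crank '[{"xyz":[0,-0.05,0],"delta_rot":[0,0,0],"claw":1},{"xyz":[0,-0.1,0],"delta_rot":[0,0,0],"claw":1}]';python3 -m crank '[{"xyz":[0,-0.05,0],"delta_rot":[0,0,0],"claw":1},{"xyz":[0,-0.1,0],"delta_rot":[0,0,0],"claw":1}]'
```

```text
time_s: 17.48
tcp_pos: [0.5108, 0.031, 0.0587]
eef_rot: [180.0, 0.0, -98.0]
contact_force: [-0.9, -0.3, 0.2]
gripper_width: 0.0182
gripper_force: 40.0
time_s: 17.73
tcp_pos: [0.5134, 0.0306, 0.0587]
eef_rot: [179.9, -0.0, -98.0]
contact_force: [-4.6, 1.6, 3.6]
gripper_width: 0.0179
gripper_force: 40.0
time_s: 17.98
tcp_pos: [0.516, 0.0302, 0.0587]
eef_rot: [179.9, -0.0, -98.0]
contact_force: [-8.4, 2.7, 5.3]
gripper_width: 0.0174
gripper_force: 40.0
```

```bash
python3 -m crank '[{"xyz":[0,0,-0.02],"delta_rot":[0,0,0],"claw":1},{"xyz":[0,0,-0.02],"delta_rot":[0,0,0],"claw":1}]'; python3 -m crank '[{"xyz":[0,-0.05,0],"delta_rot":[0,0,0],"claw":1},{"xyz":[0,-0.1,0],"delta_rot":[0,0,0],"claw":1}]';python3 -m crank '[{"xyz":[0,0,-0.01],"delta_rot":[0,0,0],"claw":1},{"xyz":[0,0,-0.01],"delta_rot":[0,0,0],"claw":1}]'
```

```text
time_s: 18.23
tcp_pos: [0.516, 0.0301, 0.0589]
eef_rot: [179.9, -0.0, -98.0]
contact_force: [-3.9, 2.1, -3.1]
gripper_width: 0.0178
gripper_force: 40.0
time_s: 18.48
tcp_pos: [0.5187, 0.0297, 0.0589]
eef_rot: [179.9, -0.0, -98.0]
contact_force: [-6.5, 3.5, -0.7]
gripper_width: 0.018
gripper_force: 40.0
time_s: 18.73
tcp_pos: [0.5184, 0.0297, 0.059]
eef_rot: [179.8, -0.0, -98.0]
contact_force: [-6.8, 3.3, -2.0]
gripper_width: 0.0177
gripper_force: 40.0
```

```bash
python3 -m crank '[{"xyz":[0,-0.03,0.01],"delta_rot":[0,0,0],"claw":1},{"xyz":[-0.005,-0.05,0.015],"delta_rot":[0,0,0],"claw":1},{"xyz":[-0.005,-0.05,0.015],"delta_rot":[0,0,0],"claw":1}]'; python3 -m crank '[{"xyz":[0,0,0.01],"delta_rot":[0,0,0],"claw":1},{"xyz":[0,0,0.01],"delta_rot":[0,0,0],"claw":1}]'; python3 - <<'E'
from h import *
from plant import optics,r
s=r.get_state(); print(s["moment"],s["contact_force"],s["eef_rot"])
S=optics.capture("side");T=optics.capture("top")
cv2.imwrite("pics/s4.png",S["img"]);cv2.imwrite("pics/t4.png",T["img"])
b=cv2.resize(S["img"][160:220,260:345],None,fx=9,fy=9,interpolation=cv2.INTER_CUBIC)
cv2.imwrite("pics/c5.png",b)
# knob shift check against t2
t2=cv2.imread("pics/t2.png")[176:196,308:330]; res=cv2.matchTemplate(T["img"][172:200,304:334],t2,cv2.TM_CCOEFF_NORMED); print(cv2.minMaxLoc(res))
print(cv2.phaseCorrelate(np.float32(cv2.cvtColor(t2,6)),np.float32(cv2.cvtColor(T["img"][176:196,308:330],6))))
E
```

```text
time_s: 19.1
tcp_pos: [0.5199, 0.0295, 0.0588]
eef_rot: [179.9, -0.0, -98.0]
contact_force: [-7.2, 2.7, 1.0]
gripper_width: 0.0178
gripper_force: 40.0
time_s: 19.35
tcp_pos: [0.5199, 0.0296, 0.0588]
eef_rot: [179.9, -0.0, -98.0]
contact_force: [-9.4, 3.8, 4.1]
gripper_width: 0.0177
gripper_force: 40.0
[1.28752905 3.28391735 0.03724896] [-9.36879145  3.82406347  4.13732661] [ 1.79864783e+02 -4.69391967e-02 -9.79943653e+01]
(-0.016947679221630096, 0.7769738435745239, (0, 8), (4, 4))
((0.428409650385694, -0.4525129547187863), 1.0626384248336156)
```

View pics/c5.png

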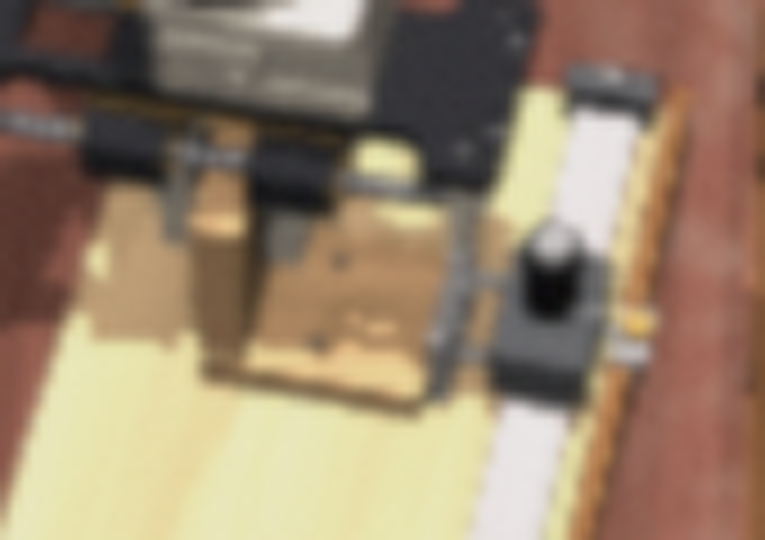

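```bash
python3 -m crank '[{"xyz":[0,-0.01,-0.005],"delta_rot":[0,0,0],"claw":1},{"xyz":[0,-0.012,-0.005],"delta_rot":[0,0,0],"claw":1},{"xyz":[0,-0.012,-0.005],"delta_rot":[0,0,0],"claw":1},{"xyz":[0,-0.012,-0.005],"delta_rot":[0,0,0],"claw":1},{"xyz":[0,-0.012,-0.005],"delta_rot":[0,0,0],"claw":1},{"xyz":[0,-0.012,-0.005],"delta_rot":[0,0,0],"claw":1}]'; python3 - <<'E'
from h import *
from plant import optics,r
f=[];
g=lambda i:np.float32(cv2.cvtColor(i,6))
a=g(cv2.imread("pics/s3.png")); 
for _ in range(4): b=g(optics.capture("side")["img"]); f.append(r.get_state()["contact_force"])
print(np.mean(f,0))
for n,(u0,u1,v0,v1) in dict(knob=(313,331,180,204),ref=(318,340,160,175)).items():
    A=a[v0:v1,u0:u1];Bb=b[v0-3:v1+3,u0-3:u1+3]
    A8=cv2.resize(A,None,fx=8,fy=8,interpolation=2);B8=cv2.resize(Bb,None,fx=8,fy=8,interpolation=2)
    _,m,_,l=cv2.minMaxLoc(cv2.matchTemplate(B8,A8,cv2.TM_CCOEFF_NORMED)); print(n,m,(np.array(l)-24)/8)
E
```

```text
time_s: 20.2
tcp_pos: [0.5201, 0.0295, 0.0588]
eef_rot: [179.9, -0.0, -98.0]
contact_force: [-8.4, 2.9, 2.5]
gripper_width: 0.0173
gripper_force: 40.0
[-8.86726734  3.93820232  3.01939194]
knob 0.9239144325256348 [0.125 0.125]
ref 0.9537492990493774 [0.375 0.125]
```

```bash
python3 -c "
from plant import job
print(job.close_job())"
```

```text
the job is handed in; nothing more can be done
None
```

The job is handed in at about 20 s. The stop is level with the pointer to within about 1 mm by camera. The large bookend stands flat on the board, centred on the pad and still held. I estimate the push at 8 N and the pad about 10 mm in, from wrist force and arm travel (the pad itself was not read directly). The magnifier, stapler and tin were never approached.

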